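Pop the label printer's cover and open it fully

TASK

Open the label printer on the clinic desk, ready for a new roll: press down the release tab that sticks out of its front so that the cover springs up part way, then push the raised cover over backwards until it is fully open and stays there by itself. Only press and push: lift nothing, do not shove the printer about, leave the other things on the desk where they stand, and take the hand away at the end.

Things in the scene. Friction and masses are not known exactly. Their poses are not given: they have to be found in the camera images.
- printer: White label printer box with grey cover, loose on rubber feet, 1.8 kg (slides at about 10 N). Origin on the desk, 75 mm behind the front face; x from front (tab side, roughly facing the robot) to rear (hinge), y along the hinge, z up. Base spans x -75 to +85, y -65 to +65 mm, rim 70 mm high; closed cover's top 85 mm high. Hood behind the hinge, x +62 to +84, top 78 mm. Paper roll inside, top 62 mm high.
- tab_top (a point): The point to press, straight down: middle of the top of the release tab, at (-102, 0, 58) mm in the printer's frame when up. The tab is a flat grey ribbed lever at the middle of the printer's front, 40 mm wide (y), 6 mm thick, sticking out 42 mm from the front face (38 mm beyond the cover's front edge).
- release_tab (a joint): Tab angle (rad): 0 up at rest, 0.4 fully pressed. It pivots at the front face, so tab_top goes down 12 mm over the full press; about 2 N to start, 4.5 N to hold fully down; springs back when let go. The cover is released at about 0.25.
- cover (a joint): Cover angle (rad): 0 closed and latched; about 1.0 where the spring leaves it within 2 s of release (a hand in its way is pushed only lightly); 1.85 fully open at its stop, leaning back past upright. The spring acts only up to 1.0. Let go before upright (1.5) the cover (120 g) falls back to 1.0; past it, it sinks to the stop by itself in about 2 s. 1 to 2 N near the edge moves it.
- cover_edge (a point): Middle of the cover's lower front edge, its free edge, 134 mm from the hinge; moves with the cover. In the printer's frame: closed (-79, 0, 70) mm, sprung up (1.0 rad) about (-17, 0, 183), fully open about (92, 0, 199). The cover is a shallow cap 138 by 130 (y) by 15 mm thick, hollow side down.
- cover_hinge (a point): Middle of the cover's hinge line, at (55, 0, 70) mm in the printer's frame; the line runs along the printer's y. A front point rises and then goes to the rear (printer +x) as the cover opens.
- spray_can: Blue spray can, 52 mm across, 190 mm tall; bystander. Origin under its centre, z up.
- pen_cup: White cup with three pens, 76 mm across, 155 mm tall; bystander. Origin under its centre, z up.
- gel_bottle: Clear hand-gel bottle, 60 mm across, 150 mm tall; bystander. Origin under its centre, z up.
- spare_roll: Spare roll of labels standing on end, 84 mm across, 56 mm tall; bystander. Origin under its centre, z up.
- stapler: Black stapler lying along its x, 130 x 34 x 45 mm; bystander. Origin under its centre.
- mouse: Black computer mouse along its x, 105 x 60 x 33 mm; bystander. Origin under its centre.
- oximeter: White finger-clip oximeter lying along its x, 60 x 34 x 30 mm; bystander. Origin under its centre.
There are look-alikes about, which are no part of the job. What is shaped like the printer but green is not meant.

How it is judged:
By the outcome, as a careful person would: the job done as asked, in the order asked, and still so for the second after the job is handed in, with the robot touching nothing.
It also fails if it takes over 45 s, if anything falls off the work surface, if the arm or the gripper's body presses on something with over 40 N, if the wrist force passes 120 N, or if a joint passes its speed limit or range.

ROBOT

A 6-joint arm with a two-finger parallel gripper is mounted at the origin on the work surface. World frame = base frame: x ahead of the robot, y to its left, z up, the work surface at z = 0. Lengths are in m, angles in rad, forces in N, time in s.
With the tool pointing down it reaches from about 0.3 to 0.875 m from the base axis. Payload 6.4 kg.
Tool frame: the origin (TCP) lies at the centre of the arm's flange, where the gripper is bolted on; the fingertips stand 173 mm ahead of it and the grasp point (between the pads) lies 155 mm ahead of it; z points along the fingers, x is the direction in which the jaws open and shut, and the axes are right-handed (so a half turn about z gives the same grasp; the last joint's range is limited). The gripper opens to 85 mm and grips with 20 to 120 N. Pads are 22 mm wide; open, the fingers measure 114 mm over their backs; the gripper's body (76 mm by 85 mm) begins 54 mm behind the grasp point. The pads swing forward as they close: fully open they stand 13 mm farther back than shut.
Start: joints at [-1.536, 0.181, 1.607, -0, 1.354, -0.206], TCP at [0.137, -0.558, 0.405] pointing down, gripper open.
Joint ranges: [-2.99, 2.99], [-0.89, 2.07], [0.3, 2.58], [-1.14, 4.28], [0, 2.63], [-3.12, 3.12]. Speed limits (rad/s): [2.57, 2.57, 3.01, 3.14, 3.14, 3.14].

INTERFACE

Orientations are given as a unit quaternion [w, x, y, z].
In Python, from bench import ctrl gives the robot as it stands. The module is installed in compiled form; this text tells all that it offers.
- The arm moves only by the tool move_arm, never from a script. Its argument "moves" is a list of rows, each an object of numbers: "gripper": the opening in per cent of the stroke, from 0 (shut) to 100 (fully open); "x", "y", "z": the shift along the tool's x, y, z in cm; "roll": the turn about the tool's z in degrees. In form: [{"gripper": .., "x": .., "y": .., "z": .., "roll": ..}, ...]. A call has 1 to 5 rows; each row shifts and turns the commanded pose from where the row before left it, along the tool's axes as they then stand; what a row does not reach is not made up. A row lasts 1/8 s, in which the tool goes at most 62.5 mm and 10.7 degrees, less where a joint would pass 70% of its speed; a pose out of reach is approached as far as the arm can. A call is refused whole if a number of a shift passes 6.25 or a number of a turn 10.7, either way. A call with a gripper value outside its range is refused whole. The fingers move at their own pace and stop on an object; the grip force is fixed at half the most. Time passes only in rows, so rows that do not move let the fingers close. It gives the time, the measured TCP pose, the force and the opening at its end, in the units of the state.
- ctrl.get_obs(): the state, without advancing time (a new reading comes with each control period).
- ctrl.camera(name): name is "scene" or "top"; returns a dict with "img" (420x560x3 uint8, red, green, blue), "fx", "fy", "cx", "cy" (pixels), "world_from_camera" (4x4, takes a point from camera to world coordinates). Camera axes: x right, y up, looking along -z (the intrinsics and any distortion apply to the point x, -y, -z); pixel columns grow to the right and rows downward; lengths in m; the calibration is good to about 2 mm. A picture is of the moment at which its call begins. There is no depth.
- ctrl.hand_in(): hands the job in, once; it reports no verdict.
The state is a dict: "time_s": time; "q": joint angles; "dq": joint speeds; "joint_efforts": joint torques, N m; "eef_pos": TCP position; "eef_rot": TCP orientation; "wrist_force": force on the tool from outside, world axes, zero at the start; "torque": the same for the moment, N m; "opening": opening from 0.0 (shut) to 1.0 (fully open).
Only numpy, scipy, OpenCV 4.12 (cv2) and the standard library are available. Lean on these libraries where they do the work, as an engineer would, in place of code of your own. Each camera call takes 0.05 s, during which the arm holds its last target. There are 200 camera calls.

## Working session

There is one attempt and no reset: what is moved stays moved. The work goes in short steps, Python scripts to look and compute and a tool call to move; the robot and the scene stay as the last step left them, time stands still between calls to the robot, and variables do not carry over. Pictures are saved under pics/ and viewed, about 8 in all and at most 12, crops included, and the job is handed in when it is done.

Besides the shell and the picture viewer there is one more tool, called after ">>>" as name(argument=value, ...) on one line, values as JSON. move_arm: Moves the arm, as the interface text tells. Its arguments: {"type":"object","properties":{"moves":{"type":"array","items":{"type":"object","properties":{"gripper":{"type":"number"},"x":{"type":"number"},"y":{"type":"number"},"z":{"type":"number"},"roll":{"type":"number"}}}}},"required":["moves"]}

```bash
mkdir -p pics; python3 - <<'E'
from bench import ctrl
import cv2,numpy as np
for n in("scene","top"):
    c=ctrl.camera(n);cv2.imwrite(f"pics/{n}0.png",c["img"][:,:,::-1]);print(n,c["fx"],c["fy"],c["cx"],c["cy"],[k for k in c]);print(np.round(c["world_from_camera"],3))
o=ctrl.get_obs();print(o["time_s"],o["eef_pos"],o["eef_rot"],o["wrist_force"])
E
```

```text
scene 391.38045004118857 391.38045004118857 283.9094750905722 211.62385042445433 ['img', 'fx', 'fy', 'cx', 'cy', 'world_from_camera']
[[ 0.857 -0.368  0.362  0.845]
 [ 0.516  0.601 -0.61  -0.504]
 [ 0.007  0.709  0.705  0.768]
 [ 0.     0.     0.     1.   ]]
top 412.1502344418639 412.1502344418639 283.12256285405635 206.98750403484055 ['img', 'fx', 'fy', 'cx', 'cy', 'world_from_camera']
[[-0.024  0.994 -0.109  0.421]
 [-1.    -0.023  0.011  0.092]
 [ 0.008  0.109  0.994  1.001]
 [ 0.     0.     0.     1.   ]]
0.1 [ 0.13712163 -0.55817299  0.40385885] [-6.13804027e-04  7.86915870e-01 -6.17059766e-01 -5.31340744e-04] [0.89602803 0.3503336  0.16700439]
```

View pics/scene0.png

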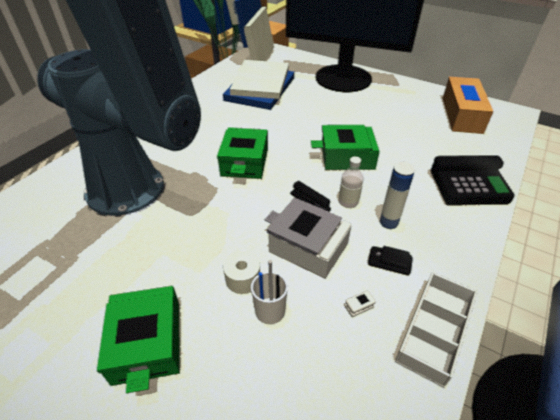

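View pics/top0.png

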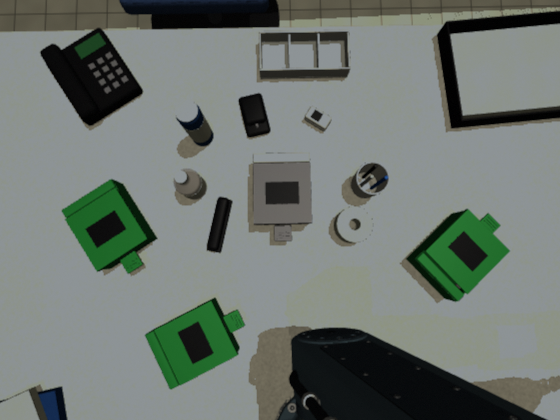

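The scene shows three green look-alikes (top image at 110,225, 195,343 and 458,255) and one white printer with a grey cover (top 283,190; scene 308,235). The white one fits the description. Its tab is at top (283,233) and scene (273,218). I'll confirm this in an enlarged crop.

```bash
python3 - <<'E'
import cv2,numpy as np
a=cv2.imread("pics/top0.png")[140:250,235:335];b=cv2.imread("pics/scene0.png")[185:285,255:360]
r=lambda i:cv2.resize(i,(i.shape[1]*38//10,i.shape[0]*38//10),interpolation=cv2.INTER_CUBIC)
a,b=r(a),r(b);h=max(a.shape[0],b.shape[0])
p=lambda i:cv2.copyMakeBorder(i,0,h-i.shape[0],0,0,cv2.BORDER_CONSTANT)
o=np.hstack([p(a),p(b)]);cv2.imwrite("pics/crop.png",o);print(a.shape,b.shape)
E
```

```text
(418, 380, 3) (380, 399, 3)
```

View pics/crop.png

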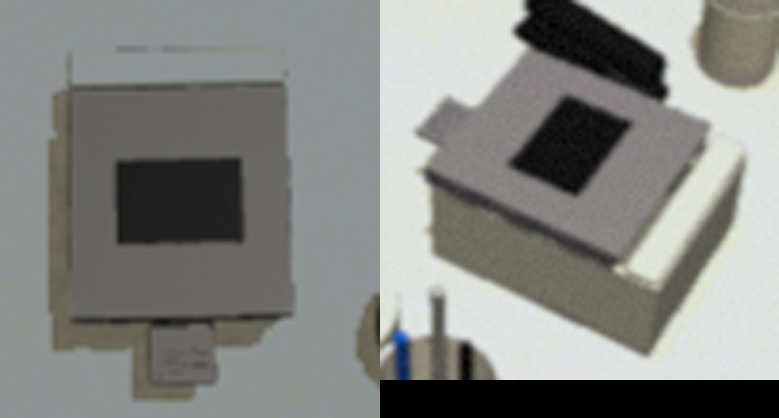

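Both views show the grey cover with a black window, the white body, the rear hood and the grey ribbed tab at crop (183,353). I'll fit the pose from the corners.

```bash
cat > h.py <<'E'
import numpy as np
def cams():
    from bench import ctrl
    return {n:ctrl.camera(n) for n in("top","scene")}
def proj(c,P):
    T=np.linalg.inv(c["world_from_camera"]);p=np.atleast_2d(P)@T[:3,:3].T+T[:3,3]
    return np.c_[c["fx"]*p[:,0]/-p[:,2]+c["cx"],c["fy"]*p[:,1]/p[:,2]+c["cy"]]
def toW(s,P):
    P=np.atleast_2d(P);c,d=np.cos(s[2]),np.sin(s[2])
    return np.c_[s[0]+c*P[:,0]-d*P[:,1],s[1]+d*P[:,0]+c*P[:,1],P[:,2]]
E
python3 - <<'E'
from h import *
from scipy.optimize import least_squares
C=cams()
m=lambda*a:np.array(a)/1000
M=m((-79,65,85),(-79,-65,85),(59,65,85),(59,-65,85),(-117,20,58),(-117,-20,58))
t=np.array([(72,318),(292,315),(73,86),(284,84),(150,386),(217,384)])/3.8+[235,140]
S=m((-79,-65,85),(59,-65,85),(59,65,85),(-79,65,85))
s=np.array([(48,173),(235,260),(330,127),(155,50)])/3.8+[255,185]
f=lambda q:np.r_[proj(C["top"],toW(q,M))-t,proj(C["scene"],toW(q,S))-s].ravel()
r=least_squares(f,[.5,.09,0]);print(r.x,np.degrees(r.x[2]));print(np.round(r.fun.reshape(-1,2),1))
for n,p in(("tab",(-102,0,58)),("edge1",(-17,0,183)),("open",(92,0,199))):print(n,toW(r.x,m(p)))
from scipy.spatial.transform import Rotation as R
from bench import ctrl
o=ctrl.get_obs();print(np.round(R.from_quat(np.roll(o["eef_rot"],-1)).as_matrix(),3))
# bystander rough positions from top view (pixel at height z)
c=C["top"];T=c["world_from_camera"]
for n,u,v,z in(("gel",185,178,.15),("can",189,112,.19),("cup",372,180,.1),("roll",354,225,.056),("stapA",225,200,.045),("stapB",214,250,.045)):
    d=T[:3,:3]@[(u-c["cx"])/c["fx"],-(v-c["cy"])/c["fy"],-1];print(n,np.round(T[:3,3]+d*(z-T[2,3])/d[2],3))
E
```

```text
[ 0.56523959  0.08139702 -0.01320507] -0.7565948865225507
[[ 0.1 -0.9]
 [ 0.6 -0.7]
 [-0.3 -0.8]
 [ 1.6 -0.7]
 [ 0.1 -1.6]
 [-0.  -1.2]
 [-2.1 -2.6]
 [-0.1 -1.5]
 [ 0.2 -1.5]
 [-2.2 -1.6]]
tab [[0.46324848 0.0827439  0.058     ]]
edge1 [[0.54824107 0.0816215  0.183     ]]
open [[0.65723156 0.08018219 0.199     ]]
[[ 0.238 -0.971 -0.   ]
 [-0.971 -0.238  0.001]
 [-0.001 -0.    -1.   ]]
gel [0.579 0.286 0.15 ]
can [0.707 0.269 0.19 ]
cup [ 0.575 -0.117  0.1  ]
roll [ 0.479 -0.08   0.056]
stapA [0.545 0.217 0.045]
stapB [0.429 0.243 0.045]
```

>>> move_arm(moves=[{"gripper": 0,"roll": 7.2},{"gripper": 0,"roll": 7.2},{"gripper": 0,"x": -5.2,"y": -2.6},{"gripper": 0,"x": -5.2,"y": -2.6},{"gripper": 0,"x": -5.2,"y": -2.6}])

```text
validation failed for argument at $.mo...
```

>>> move_arm(moves=[{"gripper": 0,"x": -5.2,"y": -2.6},{"gripper": 0,"x": -5.2,"y": -2.6},{"gripper": 0,"x": -5.2,"y": -2.6},{"gripper": 0,"x": -5.2,"y": -2.6},{"gripper": 0,"x": -5.2,"y": -2.6}])

```text
validation failed for argument at $.mo...
```

>>> move_arm(moves=[{"gripper": 0,"x": -5.2,"y": -2.6},{"gripper": 0,"x": -5.2,"y": -2.6},{"gripper": 0,"x": -3,"y": -1.5},{"gripper": 0},{"gripper": 0}])

```text
validation failed for argument at $.mo...
```

```bash
python3 - <<'E'
from bench import ctrl
from scipy.spatial.transform import Rotation as R
import numpy as np
o=ctrl.get_obs();M=R.from_quat(np.roll(o["eef_rot"],-1)).as_matrix();print(o["time_s"],o["eef_pos"],o["opening"],o["wrist_force"]);print(np.round(M,3))
d=np.array([0.459,0.0828,0.258])-o["eef_pos"];print("tool shift cm",M.T@d*100)
E
```

```text
0.2 [ 0.13712854 -0.5582628   0.40414817] 1.0008256840464855 [0.11452729 0.71092947 0.15851282]
[[ 0.238 -0.971 -0.   ]
 [-0.971 -0.238  0.001]
 [-0.001 -0.    -1.   ]]
tool shift cm [-54.56674847 -46.54171596  14.68192806]
```

The rows probably need every key, so I'll fill them in.

>>> move_arm(moves=[{"gripper": 0,"x": 0,"y": 0,"z": 0,"roll": 7.2},{"gripper": 0,"x": 0,"y": 0,"z": 0,"roll": 7.2},{"gripper": 0,"x": -5.2,"y": -2.6,"z": 0,"roll": 0},{"gripper": 0,"x": -5.2,"y": -2.6,"z": 0,"roll": 0},{"gripper": 0,"x": -5.2,"y": -2.6,"z": 0,"roll": 0}])

```text
time_s: 0.82
eef_pos: [0.2172, -0.4016, 0.4044]
eef_rot: [0.0, -0.703, 0.711, 0.0]
wrist_force: [0.7, -0.1, 0.6]
opening: 0.001
```

>>> move_arm(moves=[{"gripper": 0,"x": -5.2,"y": -2.6,"z": 0,"roll": 0},{"gripper": 0,"x": -5.2,"y": -2.6,"z": 0,"roll": 0},{"gripper": 0,"x": -5.2,"y": -2.6,"z": 0,"roll": 0},{"gripper": 0,"x": -5.2,"y": -2.6,"z": 0,"roll": 0},{"gripper": 0,"x": -5.2,"y": -2.6,"z": 0,"roll": 0}])

```text
time_s: 1.45
eef_pos: [0.3499, -0.1428, 0.4049]
eef_rot: [0.0, -0.703, 0.711, -0.001]
wrist_force: [1.1, -0.4, -0.1]
opening: 0.001
```

>>> move_arm(moves=[{"gripper": 0,"x": -5.2,"y": -2.6,"z": 0,"roll": 0},{"gripper": 0,"x": -5.2,"y": -2.6,"z": 0,"roll": 0},{"gripper": 0,"x": -5.2,"y": -2.6,"z": 0,"roll": 0},{"gripper": 0,"x": -5.2,"y": -2.6,"z": 0,"roll": 0},{"gripper": 0,"x": 0,"y": 0,"z": 0,"roll": 0}])

```text
time_s: 2.08
eef_pos: [0.4563, 0.0656, 0.4044]
eef_rot: [0.0, -0.706, 0.709, 0.0]
wrist_force: [0.3, -0.6, -0.3]
opening: -0.003
```

```bash
cat > st.py <<'E'
from bench import ctrl
from scipy.spatial.transform import Rotation as R
import numpy as np,sys
o=ctrl.get_obs();M=R.from_quat(np.roll(o["eef_rot"],-1)).as_matrix();print(o["time_s"],o["eef_pos"],o["opening"],o["wrist_force"]);print(np.round(M,3))
d=np.array([float(a) for a in sys.argv[1:4]])-o["eef_pos"];print("tool shift cm",M.T@d*100)
E
python3 st.py .459 .0828 .258
```

```text
2.075 [0.45629501 0.06557988 0.40443444] -0.002548289646086307 [ 0.26228406 -0.59472361 -0.2890141 ]
[[-0.004 -1.    -0.   ]
 [-1.     0.004  0.001]
 [-0.001  0.    -1.   ]]
tool shift cm [-1.71102169 -0.26773205 14.64478358]
```

>>> move_arm(moves=[{"gripper": 0,"x": -1.7,"y": -0.2,"z": 4,"roll": 0},{"gripper": 0,"x": 0,"y": 0,"z": 5,"roll": 0},{"gripper": 0,"x": 0,"y": 0,"z": 4,"roll": 0},{"gripper": 0,"x": 0,"y": 0,"z": 1.7,"roll": 0},{"gripper": 0,"x": 0,"y": 0,"z": 0,"roll": 0}])

```text
time_s: 2.7
eef_pos: [0.4569, 0.0785, 0.2563]
eef_rot: [-0.001, -0.703, 0.711, 0.001]
wrist_force: [1.2, 0.3, 0.2]
opening: -0.001
```

```bash
cat > look.py <<'E'
from h import *
import cv2,sys
C=cams();n=sys.argv[1];W=C["top"]["img"],C["scene"]["img"]
def crop(i,u,v,s=50*2,k=3.8):return cv2.resize(i[max(v-s//2,0):v+s//2,max(u-s//2,0):u+s//2],(390,390),interpolation=cv2.INTER_CUBIC)
a=[int(x) for x in sys.argv[2:]]
cv2.imwrite(f"pics/{n}.png",np.hstack([crop(W[0],a[0],a[1],a[4]),crop(W[1],a[2],a[3],a[4])])[:,:,::-1])
E
python3 look.py pre 283 210 285 220 130; python3 st.py .459 .0828 .258
```

```text
2.8 [0.45813719 0.0786395  0.25835507] 0.0029641903779207652 [ 0.45272914 -0.40775687  0.416019  ]
[[-0.011 -1.     0.001]
 [-1.     0.011 -0.   ]
 [ 0.    -0.001 -1.   ]]
tool shift cm [-0.41700543 -0.08154693  0.03548044]
```

View pics/pre.png

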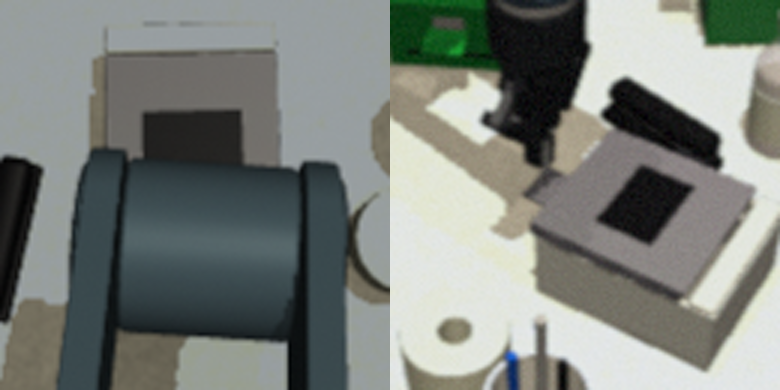

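The fingertip (crop 542,165) stands just above the tab (545,185), so I'll press down gradually.

>>> move_arm(moves=[{"gripper": 0,"x": -0.4,"y": 0,"z": 1.5,"roll": 0},{"gripper": 0,"x": 0,"y": 0,"z": 0.8,"roll": 0},{"gripper": 0,"x": 0,"y": 0,"z": 0.5,"roll": 0},{"gripper": 0,"x": 0,"y": 0,"z": 0.3,"roll": 0},{"gripper": 0,"x": 0,"y": 0,"z": 0,"roll": 0}])

```text
time_s: 3.42
eef_pos: [0.4576, 0.0833, 0.2264]
eef_rot: [-0.0, -0.703, 0.711, 0.0]
wrist_force: [-2.4, 0.4, 1.9]
opening: 0.002
```

>>> move_arm(moves=[{"gripper": 0,"x": 0,"y": 0,"z": 0.2,"roll": 0},{"gripper": 0,"x": 0,"y": 0,"z": 0.2,"roll": 0},{"gripper": 0,"x": 0,"y": 0,"z": 0.1,"roll": 0},{"gripper": 0,"x": 0,"y": 0,"z": 0,"roll": 0},{"gripper": 0,"x": 0,"y": 0,"z": 0,"roll": 0}])

```text
time_s: 4.05
eef_pos: [0.4578, 0.0833, 0.2217]
eef_rot: [-0.0, -0.703, 0.711, 0.0]
wrist_force: [-4.5, 0.1, 4.6]
opening: -0.003
```

```bash
python3 look.py press 283 190 300 220 160; python3 st.py .459 .0828 .220
```

```text
4.15 [0.45781073 0.08326264 0.22166551] 0.00194787162217068 [-6.12071863  0.66190893  4.55333927]
[[-0.011 -1.    -0.   ]
 [-1.     0.011  0.   ]
 [-0.     0.    -1.   ]]
tool shift cm [ 0.04501956 -0.11946096  0.16650961]
```

View pics/press.png

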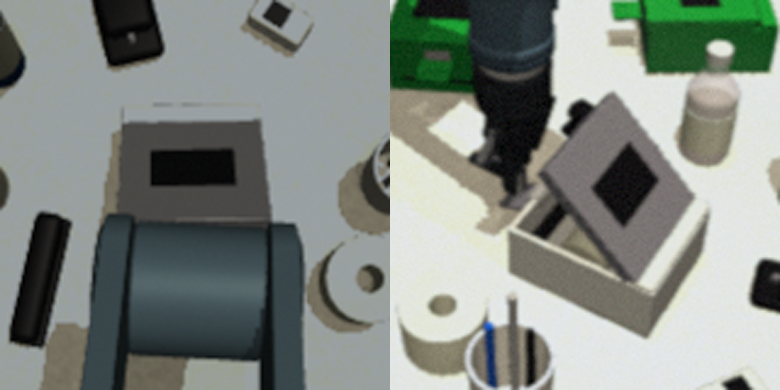

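The cover is released and sprung up, resting against the hand (scene crop 600,130). I'll back the hand away to the front, then raise it.

>>> move_arm(moves=[{"gripper": 0,"x": 0,"y": 1.5,"z": -0.4,"roll": 0},{"gripper": 0,"x": 0,"y": 2.5,"z": -0.8,"roll": 0},{"gripper": 0,"x": 0,"y": 2.5,"z": -0.5,"roll": 0},{"gripper": 0,"x": 0,"y": 1,"z": -5,"roll": 0},{"gripper": 0,"x": 0,"y": 0,"z": -4.5,"roll": 0}])

```text
time_s: 4.78
eef_pos: [0.3827, 0.0839, 0.3351]
eef_rot: [0.001, -0.703, 0.711, -0.001]
wrist_force: [0.3, -0.3, -1.0]
opening: 0.0
```

>>> move_arm(moves=[{"gripper": 0,"x": 0,"y": 0,"z": 0,"roll": 0},{"gripper": 0,"x": 0,"y": 0,"z": 0,"roll": 0},{"gripper": 0,"x": 0,"y": 0,"z": 0,"roll": 0},{"gripper": 0,"x": 0,"y": 0,"z": 0,"roll": 0},{"gripper": 0,"x": 0,"y": 0,"z": 0,"roll": 0}])

```text
time_s: 5.4
eef_pos: [0.3828, 0.084, 0.333]
eef_rot: [-0.0, -0.703, 0.711, 0.001]
wrist_force: [-0.3, -0.1, 0.4]
opening: -0.001
```

```bash
python3 look.py up 283 190 300 210 160; python3 st.py .530 .0828 .333
```

```text
5.5 [0.38289815 0.08403926 0.33334667] -0.0019916291967193955 [-0.44810283 -0.119918   -0.37163477]
[[-0.011 -1.    -0.001]
 [-1.     0.011  0.   ]
 [-0.     0.001 -1.   ]]
tool shift cm [ -0.03056785 -14.71069548   0.02437441]
```

View pics/up.png

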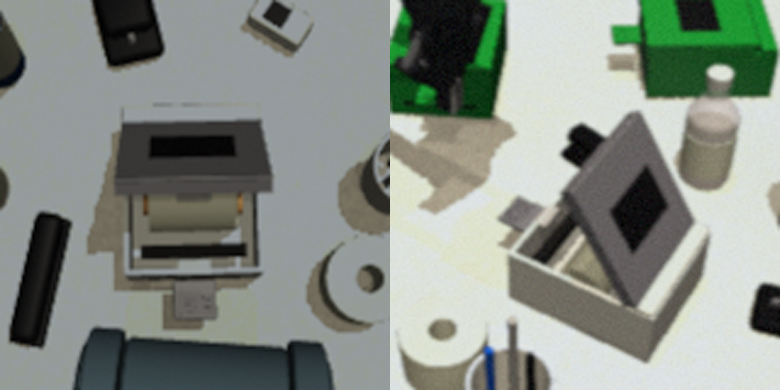

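The printer hasn't moved, the cover is at about 1.0 rad (scene crop 630,210), and the tab is back up. Next I'll push the cover backwards.

>>> move_arm(moves=[{"gripper": 0,"x": 0,"y": -5,"z": 0,"roll": 0},{"gripper": 0,"x": 0,"y": -5,"z": 0,"roll": 0},{"gripper": 0,"x": 0,"y": -3,"z": 0,"roll": 0},{"gripper": 0,"x": 0,"y": -1,"z": 0,"roll": 0},{"gripper": 0,"x": 0,"y": -0.8,"z": 0,"roll": 0}])

```text
time_s: 6.12
eef_pos: [0.5307, 0.0825, 0.3332]
eef_rot: [-0.0, -0.703, 0.711, 0.001]
wrist_force: [-0.7, 0.5, -0.0]
opening: 0.002
```

>>> move_arm(moves=[{"gripper": 0,"x": 0,"y": -0.8,"z": 0,"roll": 0},{"gripper": 0,"x": 0,"y": -0.8,"z": 0,"roll": 0},{"gripper": 0,"x": 0,"y": -0.8,"z": 0,"roll": 0},{"gripper": 0,"x": 0,"y": -0.8,"z": 0,"roll": 0},{"gripper": 0,"x": 0,"y": -0.8,"z": 0,"roll": 0}])

```text
time_s: 6.75
eef_pos: [0.5715, 0.082, 0.3337]
eef_rot: [0.0, -0.703, 0.711, -0.0]
wrist_force: [-1.2, 0.4, 0.1]
opening: 0.002
```

>>> move_arm(moves=[{"gripper": 0,"x": 0,"y": -0.8,"z": 0,"roll": 0},{"gripper": 0,"x": 0,"y": -0.8,"z": 0,"roll": 0},{"gripper": 0,"x": 0,"y": -0.8,"z": 0,"roll": 0},{"gripper": 0,"x": 0,"y": -0.8,"z": 0,"roll": 0},{"gripper": 0,"x": 0,"y": 0,"z": 0,"roll": 0}])

```text
time_s: 7.38
eef_pos: [0.6034, 0.0816, 0.3336]
eef_rot: [0.0, -0.703, 0.711, -0.0]
wrist_force: [0.3, -0.0, -0.8]
opening: 0.001
```

```bash
python3 look.py push 283 190 300 210 160; python3 st.py .625 .0828 .333
```

```text
7.475 [0.60286955 0.08172946 0.33353154] -0.001812510415048701 [-0.10056158 -0.08805542 -0.02127156]
[[-0.011 -1.    -0.   ]
 [-1.     0.011  0.   ]
 [-0.     0.    -1.   ]]
tool shift cm [-0.13034565 -2.21181601  0.05228712]
```

View pics/push.png

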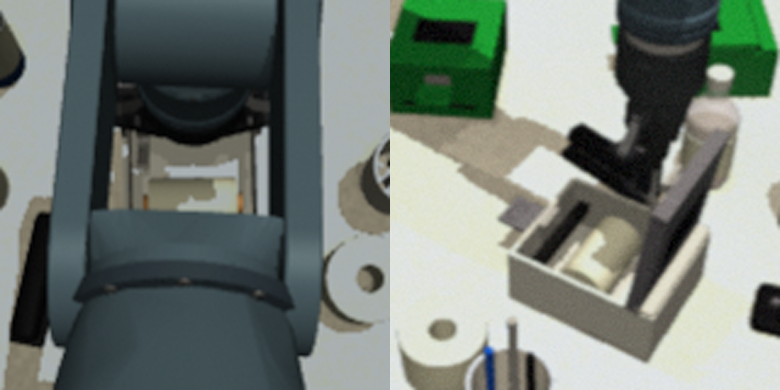

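The cover is near upright (scene crop 690,210), so I'll push it a little further.

>>> move_arm(moves=[{"gripper": 0,"x": 0,"y": -0.8,"z": 0,"roll": 0},{"gripper": 0,"x": 0,"y": -0.8,"z": 0,"roll": 0},{"gripper": 0,"x": 0,"y": -0.8,"z": 0,"roll": 0},{"gripper": 0,"x": 0,"y": -0.6,"z": 0,"roll": 0},{"gripper": 0,"x": 0,"y": 0,"z": 0,"roll": 0}])

```text
time_s: 8.1
eef_pos: [0.6326, 0.0814, 0.3334]
eef_rot: [-0.001, -0.703, 0.711, 0.001]
wrist_force: [-7.7, -0.3, 5.0]
opening: 0.004
```

>>> move_arm(moves=[{"gripper": 0,"x": 0,"y": 0,"z": 0,"roll": 0},{"gripper": 0,"x": 0,"y": 0,"z": 0,"roll": 0},{"gripper": 0,"x": 0,"y": 0,"z": 0,"roll": 0},{"gripper": 0,"x": 0,"y": 0,"z": 0,"roll": 0},{"gripper": 0,"x": 0,"y": 0,"z": 0,"roll": 0}])

```text
time_s: 8.72
eef_pos: [0.6322, 0.0815, 0.3335]
eef_rot: [-0.001, -0.703, 0.711, 0.001]
wrist_force: [-7.7, -0.2, 4.8]
opening: -0.001
```

>>> move_arm(moves=[{"gripper": 0,"x": 0,"y": 0,"z": 0,"roll": 0},{"gripper": 0,"x": 0,"y": 0,"z": 0,"roll": 0},{"gripper": 0,"x": 0,"y": 0,"z": 0,"roll": 0},{"gripper": 0,"x": 0,"y": 0,"z": 0,"roll": 0},{"gripper": 0,"x": 0,"y": 0,"z": 0,"roll": 0}])

```text
time_s: 9.35
eef_pos: [0.6322, 0.0815, 0.3335]
eef_rot: [-0.001, -0.703, 0.711, 0.001]
wrist_force: [-7.4, -0.9, 3.8]
opening: -0.001
```

>>> move_arm(moves=[{"gripper": 0,"x": 0,"y": 2,"z": 0,"roll": 0},{"gripper": 0,"x": 0,"y": 4,"z": 0,"roll": 0},{"gripper": 0,"x": 0,"y": 5,"z": -2,"roll": 0},{"gripper": 0,"x": 0,"y": 5,"z": -3,"roll": 0},{"gripper": 0,"x": 0,"y": 5,"z": -3,"roll": 0}])

```text
time_s: 9.98
eef_pos: [0.4217, 0.0836, 0.4145]
eef_rot: [0.0, -0.703, 0.711, -0.0]
wrist_force: [0.5, 0.0, 1.7]
opening: 0.003
```

>>> move_arm(moves=[{"gripper": 0,"x": 0,"y": 4,"z": 0,"roll": 0},{"gripper": 0,"x": 0,"y": 0,"z": 0,"roll": 0},{"gripper": 0,"x": 0,"y": 0,"z": 0,"roll": 0},{"gripper": 0,"x": 0,"y": 0,"z": 0,"roll": 0},{"gripper": 0,"x": 0,"y": 0,"z": 0,"roll": 0}])

```text
time_s: 10.6
eef_pos: [0.3836, 0.0839, 0.4134]
eef_rot: [-0.0, -0.703, 0.711, 0.0]
wrist_force: [-0.2, -0.3, 0.0]
opening: -0.001
```

```bash
python3 look.py end 283 190 300 210 180; python3 st.py .38 .0828 .4
```

```text
10.7 [0.38335758 0.08394181 0.41334594] -0.00037104002478029885 [ 0.00877609 -0.35386458  0.37308149]
[[-0.011 -1.    -0.001]
 [-1.     0.011  0.   ]
 [-0.     0.001 -1.   ]]
tool shift cm [0.11786625 0.33314222 1.33492943]
```

View pics/end.png

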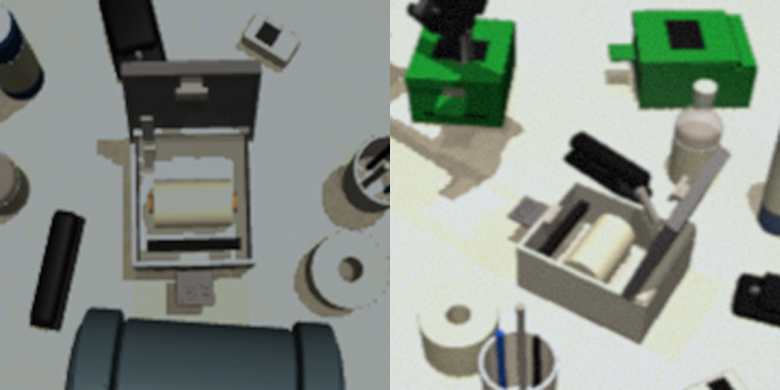

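The cover leans back past upright (top edge at scene crop 725,155) and the hand is clear. I'll check the edge and tab against the expected pixels, then hand in.

```bash
python3 - <<'E'
from h import *
from bench import ctrl
C=cams();q=[.5652,.0814,-.0132]
for p in((92,65,199),(92,-65,199),(-102,0,58)):print(p,[np.round(proj(C[n],toW(q,np.array(p)/1e3))[0],1) for n in C])
k=180/390;print("seen top edge",np.array([(122,63),(262,62),(195,290)])*k+[193,100],"scene edge near/far",(np.array([(726,152)])-[390,0])*k+[210,120])
ctrl.hand_in()
E
```

```text
(92, 65, 199) [array([250.3, 133.2]), array([361.3, 186.5])]
(92, -65, 199) [array([315.4, 132.7]), array([334.9, 222.6])]
(-102, 0, 58) [array([283.3, 233.4]), array([272.5, 215.7])]
seen top edge [[249.30769231 129.07692308]
 [313.92307692 128.61538462]
 [283.         233.84615385]] scene edge near/far [[365.07692308 190.15384615]]
the job is handed in; nothing more can be done
```

The printer is open and handed in. I pressed the release tab with the closed fingertips (about 4.6 N down) and the cover sprang up. I then backed off, pushed the raised cover over until it met its stop, and took the hand away. That took about 11 s of the 45 s allowed.

**Last checks:**
- **Cover:** It stays leaning back by itself. Seen from the top camera, its edge is about 4 px (roughly 8 mm) further back than predicted for fully open. I think that is because I marked the cover's outer corner, but I did not check it. The scene view was also about 4–5 px off its prediction.
- **Printer:** The tab was back up and within 1 px of its expected place, so I saw no sliding. The cover pushed back with about 7.7 N at the stop, below the roughly 10 N at which the printer slides.
- **Other things:** In the last view, the neighbouring items looked to be where they were. I did not measure them.
- **Hand:** It is clear of everything, with the wrist force near zero.

The first three move calls were refused because the rows lacked some keys. Nothing moved, and full rows worked.

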